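# Pry open the specimen box that holds the culture bottle

## Robot

A 7-joint arm with a two-finger parallel gripper is mounted at the origin on the work surface. World frame = base frame: x ahead of the robot, y to its left, z up, the work surface at z = 0. Lengths are in m, angles in rad, forces in N, time in s.
With the tool pointing down it reaches from about 0.4 to 0.9 m from the base axis. Payload 5.5 kg.
Tool frame: the origin (TCP) lies midway between the tips of the shut fingers; the grasp point (between the pads) lies 19 mm behind it (manip.grip_depth is the distance from the TCP to the grasp point, in m); z points along the fingers, y is the line along which they close (so a half turn about z gives the same grasp; the last joint's range is limited). The gripper opens to 92 mm and grips with 3 to 60 N. Pads are 19 mm wide; open, the fingers measure 130 mm over their backs; the gripper's body (75 mm by 190 mm) begins 47 mm behind the grasp point.
Start: joints at [-0.893, 0.501, -0.427, 1.55, 0.221, 1.138, -0.21], TCP at [0.262, 0.595, 0.227] pointing down, gripper open.
Joint ranges: [-2.88, 2.88], [-0.31, 2.03], [-1.54, 1.56], [0.2, 2.42], [-1.41, 4.55], [0.19, 2.02], [-2.57, 2.57]. Speed limits (rad/s): [2.57, 2.57, 3.14, 3.14, 3.14, 3.14, 3.14].

## Interface

Orientations are given as a unit quaternion [x, y, z, w].
In Python, from bench import manip, effector, viewer gives the robot as it stands. Calls block until the motion is done:
- manip.move_pose(position, orientation): joint-space move of the TCP to a pose.
- manip.servo_line(position, ori=None, vel=0.15): straight line of the TCP; ori=None keeps the orientation; vel is the mean speed in m/s.
- manip.movej(angles): joint-space move.
- effector.open_jaws() and effector.close(f_grip=None): open the fingers fully, or close them until they stop; f_grip is the grip in N (None keeps the last).
- manip.sleep(seconds).
- manip.solve_ik(position, orientation): joint angles nearest the present ones, or None.
- viewer.get_image(name): name is "scene" or "top" or "wrist"; returns the picture (400x640x3 uint8, red, green, blue); there is no depth.
- viewer.get_calibration(name): a dict with "vfov" (degrees; the focal length in pixels is half the picture's height over the tangent of half this angle, whatever the lens; pixels are square), "cx", "cy" (the principal point, pixels), "eye" and "attitude" of the camera in the world. Camera axes: x right, y down, z forward; pixel columns grow to the right and rows downward; lengths in m; the calibration is good to about 2 mm. A picture is of the moment at which its call begins: read the wrist's pose just before it. get_calibration takes no time and is no camera call; for the wrist camera it gives the pose at the moment of the call.
A pose or a line that the arm cannot do raises manip.PlanningError and nothing moves.
- manip.hand_in(): hands the job in; it is judged then, once.
Readings, each from a call of its own:
- manip.current_clock(): time.
- manip.current_q(): joint angles.
- manip.current_joint_velocities(): joint speeds.
- manip.current_tau(): joint torques, N m.
- manip.current_tool_pos(): TCP position.
- manip.current_tcp_rot(): TCP orientation.
- manip.current_force(): force on the tool from outside, world axes, zero at the start.
- manip.current_wrist_torque(): the same for the moment, N m.
- manip.current_finger_gap(): finger opening in m.
- manip.current_gripper_force(): force on a finger pad.
Only numpy, scipy, OpenCV 4.12 (cv2) and the standard library are available. Lean on these libraries where they do the work, as an engineer would, in place of code of your own. Each camera call takes 0.05 s, during which the arm holds its last target. There are 200 camera calls.

## Task

One of the two lidded boxes has a culture bottle lying in it, the other a stack of dishes. Using the flat-bladed tool in the notch under the lid, pry up the lid of the box with the bottle until it stands open by itself at 45 degrees or more, leaving the other box shut; then lay the tool down on the bench, clear of the boxes. Keep the gripper and arm off the boxes, leave the bottle and dishes in their boxes, and do not knock the two standing bottles or the computer mouse.

Things in the scene. Friction and masses are not known exactly. Their poses are not given: they have to be found in the camera images.
- box_left: specimen box on the robot's left: grey plastic, fixed to the bench, 140 x 140 mm outside, 76 high, walls and floor 5 thick. Inset hinged lid 128 x 128 x 6 mm, grey frame with clear 100 x 100 window, lying between the walls, its top level with theirs (underside 70 mm up). Origin: centre of its underside, on the bench; z up; +x from the notched front wall (nearest the robot) to the hinge side
- box_right: specimen box on the robot's right: grey plastic, fixed to the bench, 140 x 140 mm outside, 76 high, walls and floor 5 thick. Inset hinged lid 128 x 128 x 6 mm, grey frame with clear 100 x 100 window, lying between the walls, its top level with theirs (underside 70 mm up). Origin: centre of its underside, on the bench; z up; +x from the notched front wall (nearest the robot) to the hinge side
- notch_left (a point): centre of the pry notch in the front wall of box_left, on the wall's outer face: a cut 46 mm wide from 58 mm above the bench up to the wall's top; the lid's front edge, 6 mm behind this point, leaves 12 mm of it open below the lid (58 to 70 mm up; this point at 64 mm). Axes as box_left; insert the blade along +x
- notch_right (a point): centre of the pry notch in the front wall of box_right, on the wall's outer face: a cut 46 mm wide from 58 mm above the bench up to the wall's top; the lid's front edge, 6 mm behind this point, leaves 12 mm of it open below the lid (58 to 70 mm up; this point at 64 mm). Axes as box_right; insert the blade along +x
- hinge_left (a point): middle of the lid's hinge axis on box_left, at the far wall's top, 134 mm behind the notch point and 70 mm above the bench, level with the lid's underside. Axes as box_left; the axis runs along y
- hinge_right (a point): middle of the lid's hinge axis on box_right, at the far wall's top, 134 mm behind the notch point and 70 mm above the bench, level with the lid's underside. Axes as box_right; the axis runs along y
- lid_left (a joint): opening angle of the lid of box_left: 0 shut (as at the start), growing as its front edge rises, stop at 1.8 rad. No latch; lid 0.12 kg. The stiff hinge keeps it wherever it is left; about 2 to 3 N upwards near the front edge moves it
- lid_right (a joint): opening angle of the lid of box_right: 0 shut (as at the start), growing as its front edge rises, stop at 1.8 rad. No latch; lid 0.12 kg. The stiff hinge keeps it wherever it is left; about 2 to 3 N upwards near the front edge moves it
- pry_tool: tool lying on the bench to the left or right of the boxes, 0.11 kg: black handle 110 long x 22 wide x 24 mm high; flat steel blade 30 wide, 3 thick (1.6 for the last 8 mm), reaching 80 mm beyond the handle. Origin: underside, 60 mm from the handle's butt, 130 mm from the blade tip, near the centre of mass; x towards the blade, z up, y across
- tool_grip (a point): middle of the handle's section above the tool's origin, 12 mm above the handle's underside; the place to grip it across y (22 mm wide). Axes as pry_tool
- tool_tip (a point): centre of the blade's tip edge, 130 mm in +x from the tool's origin and 7.5 mm above the handle's underside (blade spans 6 to 9 mm there). Axes as pry_tool
- bottle_mid (a point): middle of the axis of the culture bottle lying in one of the boxes: amber glass with a narrow paper label and aluminium cap, 36 mm diameter, 112 mm long; the cap is at its -y end. Its axis is 23 mm above the bench; its top is well below the notch. It tells which box to open
- dishes: stack of three round culture dishes in the other box, clear plastic with red-brown filling, 90 mm diameter, 45 mm high; origin at the centre of its underside
- bottle_a: standing bystander bottle on the outer side of box_left (+y), like the one in the box, 36 mm diameter, 112 mm high; origin at the centre of its base
- bottle_b: second standing bystander bottle, same size, on the outer side of box_right (-y); origin at the centre of its base
- mouse: black computer mouse on the bench, on the other side of the boxes from the tool, 110 x 62 x 35 mm; origin at the centre of its underside, x along its length
There are look-alikes about, which are no part of the job. What is shaped like the box_right but red is not meant.

How it is judged:
On the way:
1. the blade tool, touching the box with the bottle, has its lid raised past 0.3 rad (((horizontal distance between bottle_mid and box_left below 0.085 m and value of joint lid_left above 0.3 rad and contact force between pry_tool and box_left above 0.2 N) or (horizontal distance between bottle_mid and box_right below 0.085 m and value of joint lid_right above 0.3 rad and contact force between pry_tool and box_right above 0.2 N))), for 0.05 s.
At the end, for the whole second after the job is handed in: Lid of the box with the bottle at rest above 0.75 rad (43 deg); other lid under 0.05 rad; bottle and dishes still in their boxes; tool at rest on the bench, grip point under 20 mm high, long axis within 0.15 rad of level, touching no box (((horizontal distance between bottle_mid and box_left below 0.085 m and value of joint lid_left above 0.75 rad and value of joint lid_right below 0.05 rad and horizontal distance between dishes and box_right below 0.06 m) or (horizontal distance between bottle_mid and box_right below 0.085 m and value of joint lid_right above 0.75 rad and value of joint lid_left below 0.05 rad and horizontal distance between dishes and box_left below 0.06 m)) and velocity of joint lid_left between -0.05 and 0.05 rad/s and velocity of joint lid_right between -0.05 and 0.05 rad/s and height (world z) of bottle_mid below 0.04 m and height (world z) of dishes below 0.03 m and height (world z) of tool_grip below 0.02 m and angle between pry_tool's own x axis and vertical between 1.42 and 1.72 rad and linear speed of pry_tool below 0.02 m/s and contact force between pry_tool and box_left below 0.1 N and contact force between pry_tool and box_right below 0.1 N).
It fails at once if the gripper or arm touches a box or its lid (over 1 N) (contact force between any of the fingers, the arm and box_left above 1 N or contact force between any of the fingers, the arm and box_right above 1 N).
It fails at once if the lid of the box without the bottle is opened (over 0.15 rad) ((horizontal distance between bottle_mid and box_left below 0.085 m and value of joint lid_right above 0.15 rad) or (horizontal distance between bottle_mid and box_right below 0.085 m and value of joint lid_left above 0.15 rad)).
It fails at once if a standing bottle or the mouse is knocked (moved over 30 mm, or a bottle tipped over 0.4 rad) (distance of any of bottle_a, bottle_b, mouse from where it was at the start of the episode above 0.03 m or angle between any of bottle_a, bottle_b's own z axis and vertical above 0.4 rad).
It also fails if it takes over 58 s, if anything falls off the work surface, if the arm or the gripper's body presses on something with over 40 N, if the wrist force passes 120 N, or if a joint passes its speed limit or range.

## Working session

There is one attempt and no reset: what is moved stays moved. The work goes in short steps, each a Python script; the robot and the scene stay as the last script left them, time stands still between calls to the robot, and variables do not carry over. Pictures are saved under pics/ and viewed, at most 10 in all, crops included, and the job is handed in when it is done.

```bash
mkdir -p pics; ls; python3 - <<'E'
from bench import manip, effector, viewer
import cv2, numpy as np
for n in("scene","top"):
    im=viewer.get_image(n); cv2.imwrite(f"pics/{n}0.png",im[:,:,::-1]); c=viewer.get_calibration(n); print(n,c)
print(viewer.get_calibration("wrist"),manip.current_tool_pos(),manip.current_tcp_rot(),manip.current_clock())
E
```

```text
pics
scene {'vfov': 42.44391172182227, 'cx': 325.6563294361005, 'cy': 193.84892688408107, 'eye': array([1.39288207, 0.84642055, 1.10644613]), 'attitude': array([ 0.34817673,  0.83757841, -0.38479514, -0.17078665])}
top {'vfov': 49.86843204405686, 'cx': 329.75282076718617, 'cy': 197.00196452239837, 'eye': array([0.32486979, 0.01188611, 1.09539091]), 'attitude': array([ 0.71065642, -0.69796051,  0.05327274, -0.07057331])}
{'vfov': 59.71831065525797, 'cx': 322.0542708215391, 'cy': 202.40477836278137, 'eye': array([0.19972902, 0.62174658, 0.38364852]), 'attitude': array([0.8310721 , 0.54141276, 0.06851458, 0.10722469])} [0.26173336 0.59427239 0.22577236] [ 2.05887531e-01  9.78575253e-01 -8.68660729e-04 -2.08267461e-04] 0.1
```

View pics/top0.png

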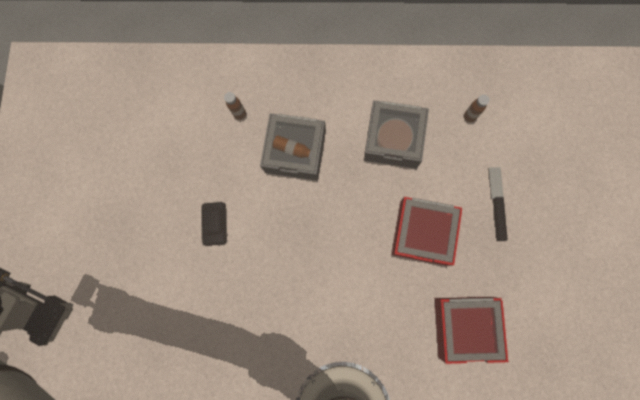

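View pics/scene0.png

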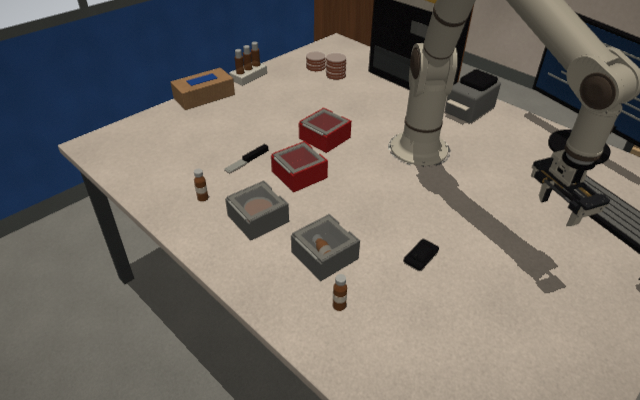

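Top view: the grey box at (293,147) holds the lying amber bottle, so it is box_left. The grey box at (397,133) holds the dishes. The two red boxes at (428,231) and (473,330) are look-alikes. The tool runs from its tip at (494,169) to its butt at (501,240), the mouse is at (214,223), and the standing bottles are at (236,106) and (476,108). I'll confirm this in an enlarged crop and take rough positions.

```bash
cat > h.py <<'E'
from bench import manip, effector, viewer
import cv2, numpy as np
from scipy.spatial.transform import Rotation as R
def ray(c,uv):
    f=200/np.tan(np.radians(c["vfov"])/2)
    d=np.array([(uv[0]-c["cx"])/f,(uv[1]-c["cy"])/f,1.0]); return R.from_quat(c["attitude"]).apply(d)
def onz(c,uv,z):
    d=ray(c,uv); e=np.array(c["eye"]); return e+d*(z-e[2])/d[2]
def proj(c,p):
    f=200/np.tan(np.radians(c["vfov"])/2)
    q=R.from_quat(c["attitude"]).inv().apply(np.array(p)-c["eye"]); return np.array([c["cx"]+f*q[0]/q[2],c["cy"]+f*q[1]/q[2]])
E
python3 - <<'E'
from h import *
np.set_printoptions(precision=3,suppress=True)
c=viewer.get_calibration("top"); im=cv2.imread("pics/top0.png")
for n,z,L in [("boxL",.076,[(270,115),(325,119),(319,178),(262,173)]),("boxR",.076,[(373,101),(428,106),(422,166),(366,160)]),("tool",.01,[(494,169),(501,240),(498,198)]),("mouse",.0,[(214,223)]),("bott a,b base",0,[(240,116),(470,119)]),("red",.076,[(403,197),(461,207),(454,264),(396,257)]),("red2",.076,[(443,298),(503,298),(507,361),(444,361)])]:
    P=np.array([onz(c,p,z) for p in L]); print(n,P[:,:2].tolist() if 0 else P[:,:2].round(3).tolist())
cv2.imwrite("pics/crop.png",cv2.resize(im[80:260,220:520],None,fx=2.6,fy=2.6,interpolation=cv2.INTER_CUBIC))
c=viewer.get_calibration("wrist");Rt=R.from_quat(manip.current_tcp_rot())
print("cam in tcp",Rt.inv().apply(c["eye"]-manip.current_tool_pos()),(Rt.inv()*R.from_quat(c["attitude"])).as_matrix())
E
```

```text
boxL [[0.711, 0.192], [0.702, 0.055], [0.552, 0.066], [0.562, 0.205]]
boxR [[0.751, -0.065], [0.739, -0.201], [0.585, -0.184], [0.598, -0.048]]
tool [[0.597, -0.38], [0.415, -0.389], [0.521, -0.387]]
mouse [[0.446, 0.338]]
bott a,b base [[0.736, 0.287], [0.735, -0.327]]
red [[0.508, -0.137], [0.486, -0.274], [0.352, -0.254], [0.365, -0.119]]
red2 [[0.274, -0.226], [0.277, -0.363], [0.139, -0.365], [0.136, -0.225]]
cam in tcp [ 0.068 -0.    -0.158] [[-0.002 -0.968 -0.252]
 [ 1.    -0.001 -0.001]
 [ 0.    -0.252  0.968]]
```

View pics/crop.png

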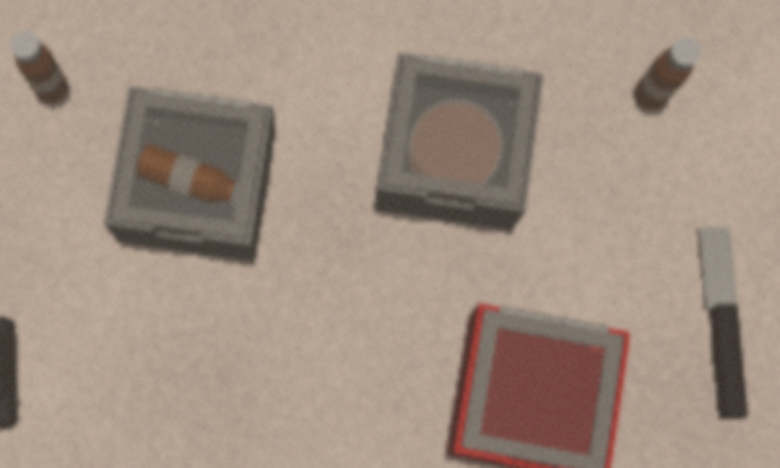

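The crop confirms it: box_left has the amber bottle (crop 185,175), box_right has the dishes (455,140), and the tool's blade points away from the robot (715,230). Next I'll look from close up with the wrist camera, over the box and then over the tool.

```bash
cat >> h.py <<'E'
def down(a,pitch=0.):
    """TCP pointing down, holding a tool whose blade heads along yaw a; TCP x is opposite; pitch>0 lifts the tip"""
    x=-np.array([np.cos(a),np.sin(a),0]); z=np.array([0,0,-1.]); y=np.cross(z,x)
    r=R.from_matrix(np.c_[x,y,z]); return (R.from_rotvec(-pitch*np.array([-np.sin(a),np.cos(a),0]))*r).as_quat()
E
python3 - <<'E'
from h import *
import json
np.set_printoptions(precision=3,suppress=True)
for n,p,a in [("box",[.61,.13,.26],-.08),("tool",[.50,-.385,.20],.05)]:
    manip.move_pose(p,down(a)); manip.sleep(.3)
    c=viewer.get_calibration("wrist"); im=viewer.get_image("wrist")
    cv2.imwrite(f"pics/w_{n}.png",im[:,:,::-1]); json.dump({k:np.array(v).tolist() for k,v in c.items()},open(f"{n}.json","w"))
    print(n,manip.current_q(),manip.current_tool_pos(),manip.current_clock())
a=np.hstack([cv2.imread("pics/w_box.png"),cv2.imread("pics/w_tool.png")])
E
```

```text
box [-0.037  0.407 -0.288  1.588  0.123  1.165  1.139] [0.61 0.13 0.26] 2.5417
tool [ 0.691  0.461 -0.105  1.636  0.054  1.048  2.191] [ 0.5   -0.385  0.2  ] 4.8083
```

View pics/w_box.png

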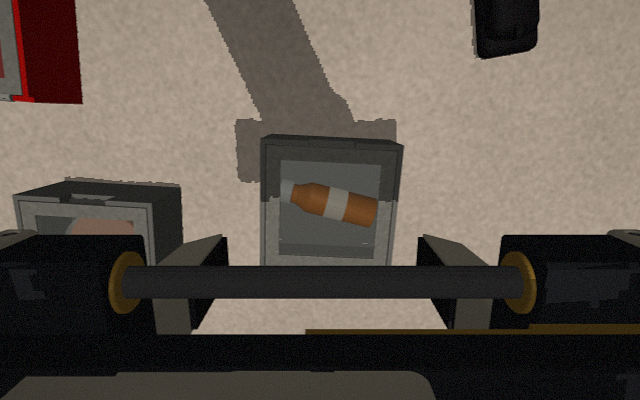

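View pics/w_tool.png

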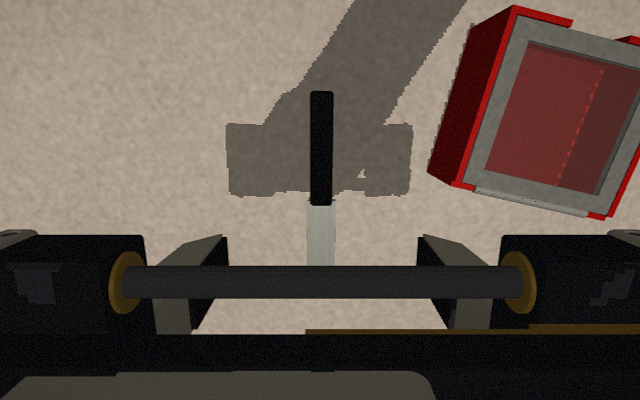

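The tool handle runs from its butt at (321,92) to the blade root at (321,204). The box's front wall is near row 140, columns 262–403. I'll enlarge the box front and measure the tool by mask.

```bash
python3 - <<'E'
from h import *
import json
np.set_printoptions(precision=4,suppress=True)
im=cv2.imread("pics/w_box.png")
cv2.imwrite("pics/c2.png",cv2.convertScaleAbs(cv2.resize(im[125:275,250:415],None,fx=4,fy=4,interpolation=cv2.INTER_CUBIC),alpha=1.6))
c=json.load(open("tool.json")); im=cv2.imread("pics/w_tool.png")
m=(im.max(2)<35).astype(np.uint8); m[225:]=0; m[:,:280]=0; m[:,360:]=0
ct=max(cv2.findContours(m,0,2)[0],key=cv2.contourArea); print(cv2.minAreaRect(ct),cv2.boundingRect(ct))
P=np.array([onz(c,p,.024)[:2] for p in cv2.boxPoints(cv2.minAreaRect(ct))]); print(P, np.linalg.norm(np.diff(P,axis=0),axis=1))
# blade edges at rows
g=im.astype(int)
for r in (215,225,235,245,255):
    row=g[r,270:370]; s=(row[:,0]-row[:,2]); idx=np.where(s>-12)[0]+270
    idx=idx[(idx>295)&(idx<350)]; print(r,idx.min(),idx.max(),onz(c,(idx.mean(),r),.009))
E
```

```text
((321.0, 147.5), (113.0, 22.0), 90.0) (310, 91, 23, 114)
[[ 0.4151 -0.4   ]
 [ 0.4141 -0.3799]
 [ 0.5208 -0.3738]
 [ 0.5219 -0.3956]] [0.0201 0.1069 0.0218]
215 311 331 [ 0.5372 -0.3829  0.009 ]
225 309 329 [ 0.5482 -0.3839  0.009 ]
235 311 321 [ 0.5596 -0.3882  0.009 ]
245 308 333 [ 0.5708 -0.3853  0.009 ]
255 308 333 [ 0.5821 -0.3814  0.009 ]
```

View pics/c2.png

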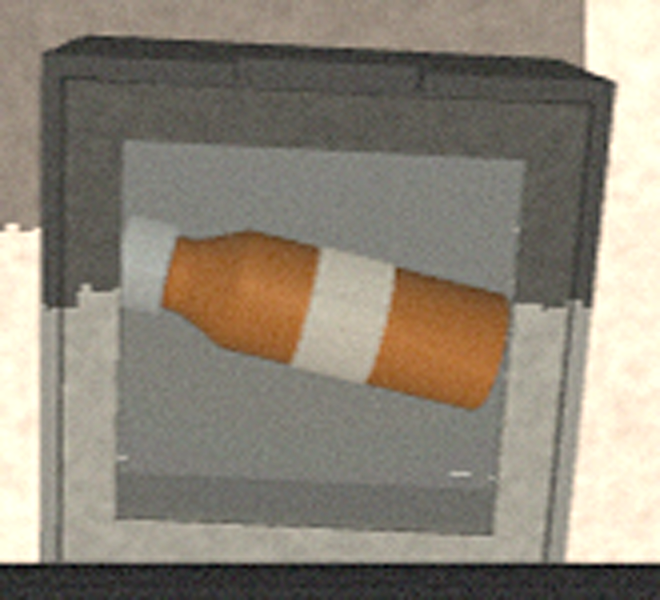

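```bash
python3 - <<'E'
from h import *
import json
np.set_printoptions(precision=4,suppress=True)
c=json.load(open("box.json"))
g=lambda L:np.array([onz(c,(250+(u+.5)/4-.5,125+(v+.5)/4-.5),.076)[:2] for u,v in L])
C=g([(44,53),(615,83)]); W=g([(122,140),(525,158),(492,535),(116,520)]); N=g([(237,60),(420,72)])
n=lambda P:np.linalg.norm(np.diff(P,axis=0),axis=1)
yaw=lambda d:np.arctan2(-d[0],d[1])
print("corners",C,n(C),"mid",C.mean(0),"yaw",yaw(C[1]-C[0]))
print("notch",N,n(N),N.mean(0))
print("win",W,n(W),"yaw",yaw(W[1]-W[0]),yaw(W[2]-W[3]),"side",[np.arctan2(*(q-p)[::-1]) for p,q in((W[0],W[3]),(W[1],W[2]))])
y=yaw(C[1]-C[0]);ce=W.mean(0); print("centre->notch by window", ce, ce-.072*np.array([np.cos(y),np.sin(y)]), "camera eye",c["eye"])
# feasibility of IK along plan
from math import *
P0=C.mean(0)
for a in (y,y+.15):
  for d,z in [(-.2,.09),(-.106,.064),(-.06,.165),(-.25,.17)]:
    p=P0+d*np.array([cos(a),sin(a)]); print(a,d,manip.solve_ik([p[0],p[1],z-.005],down(a)))
print(manip.solve_ik([.473,-.3871,.003],down(.05)), manip.solve_ik([.42,.1,.003],down(.8)))
E
```

```text
corners [[0.5619 0.0746]
 [0.5803 0.212 ]] [0.1387] mid [0.5711 0.1433] yaw -0.13248505905731336
notch [[0.5674 0.1209]
 [0.5738 0.1649]] [0.0445] [0.5706 0.1429]
win [[0.5844 0.091 ]
 [0.5968 0.1895]
 [0.6963 0.177 ]
 [0.6841 0.0783]] [0.0993 0.1003 0.0994] yaw -0.12536193049476477 -0.12347579924187699 side [np.float64(-0.12673180259139072), np.float64(-0.12514189768036618)]
centre->notch by window [0.6404 0.134 ] [0.5691 0.1435] camera eye [0.5422126318293803, 0.1358420049446538, 0.41783331690124514]
-0.13248505905731336 -0.2 [ 0.1881  0.3727 -0.7738  2.2313  0.4162  0.6808  0.5572]
-0.13248505905731336 -0.106 [-0.0938  0.4632 -0.3424  2.066   0.2502  0.6511  0.8352]
-0.13248505905731336 -0.06 [-0.018   0.3683 -0.3875  1.9069  0.1747  0.899   0.947 ]
-0.13248505905731336 -0.25 [ 0.5748  0.1768 -1.2098  2.2495  0.2225  0.8415  0.6589]
0.01751494094268663 -0.2 [ 0.1844  0.3268 -0.6853  2.262   0.3417  0.6514  0.8382]
0.01751494094268663 -0.106 [-0.0382  0.4596 -0.3722  2.0786  0.2703  0.6487  0.9962]
0.01751494094268663 -0.06 [ 0.0155  0.366  -0.4083  1.9135  0.1827  0.8981  1.1054]
0.01751494094268663 -0.25 [ 0.6521  0.0888 -1.156   2.287   0.1111  0.8217  1.01  ]
[ 0.7048  0.6886 -0.0836  1.7888  0.0858  0.6677  2.1935] [ 0.0502  0.516  -0.4015  2.2178  0.4302  0.4807  1.6809]
```

Everything checks against the given sizes: box 139 mm, notch 44.5 mm, window 99–100 mm. The notch is at (0.571, 0.143) with yaw −0.126, and the tool origin at (0.473, −0.387) with yaw 0.05. I'll grasp the tool and carry it to a point in front of the notch.

```bash
cat >> h.py <<'E'
N=np.array([.571,.143]); A=-.126; U=np.array([np.cos(A),np.sin(A)])
def tcp_for_tip(d,ztip,side=0.,pitch=0.):
    """TCP pose with the tool tip d beyond the notch face along the box x, at height ztip"""
    q=down(A,pitch); r=R.from_quat(q)
    off=r.apply([-.130,0,-.0045])   # tip in TCP frame: 130 mm along -x, 4.5 mm up
    p=np.r_[N+d*U+side*np.array([-U[1],U[0]]),ztip]-off
    return p,q
E
python3 - <<'E'
from h import *
np.set_printoptions(precision=4,suppress=True)
q=down(.05)
manip.move_pose([.473,-.387,.08],q); manip.servo_line([.473,-.387,.003],vel=.1)
effector.close(f_grip=60); manip.sleep(.3)
print("gap",manip.current_finger_gap(),manip.current_gripper_force(),manip.current_tool_pos())
manip.servo_line([.473,-.387,.2],vel=.2)
p,q=tcp_for_tip(-.03,.20); manip.move_pose(p,q)
p,q=tcp_for_tip(-.03,.064); manip.servo_line(p,vel=.15); manip.sleep(.4)
print(p,manip.current_tool_pos(),manip.current_force(),manip.current_finger_gap(),manip.current_clock())
tip=np.r_[N-.03*U,.064]; out=[]
for n in("scene","top"):
    im=viewer.get_image(n); c=viewer.get_calibration(n); cv2.imwrite(f"pics/{n}1.png",im[:,:,::-1])
    t=proj(c,tip); print(n,"tip px",t,"notch px",proj(c,np.r_[N,.064]))
    u,v=np.round(t).astype(int); cr=im[v-35:v+35,u-45:u+45,::-1]; out.append(cv2.resize(cr,None,fx=4.4,fy=4.4,interpolation=cv2.INTER_CUBIC)); 
cv2.imwrite("pics/c3.png",np.hstack(out))
E
```

```text
gap 0.02150148602575485 59.97843861579895 [ 0.473 -0.387  0.003]
[0.4123 0.1631 0.0595] [0.4125 0.1631 0.0598] [-0.8098 -1.2159 -1.2411] 0.021207415067582003 12.2583
scene tip px [351.7178 223.9217] notch px [343.8892 228.238 ]
top tip px [286.1924 182.7567] notch px [288.1698 170.9749]
```

View pics/c3.png

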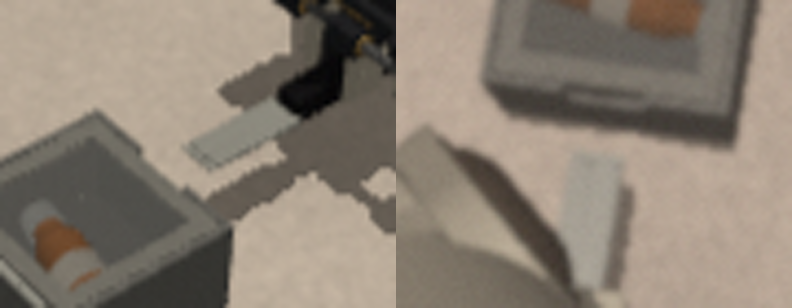

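Scene crop: the tip edge is at (197,158), predicted (198,154). Top crop: the tip edge is at (596,154), predicted (594,154), and it is in line with the notch at (607,97). The fit is good, so I'll insert.

```bash
python3 - <<'E'
from h import *
np.set_printoptions(precision=2,suppress=True)
f0=np.array(manip.current_force())
ok=True
for d in (-.008,.004,.014,.024):
    p,q=tcp_for_tip(d,.0645); manip.servo_line(p,q,vel=.05)
    f=np.array(manip.current_force())-f0; print(d,f, np.array(manip.current_tool_pos())-p)
    if np.linalg.norm(f)>6: ok=False; print("stop"); break
if ok:
  for th in (.02,.12,.25,.4):
    p,q=tcp_for_tip(.134-.110*np.cos(th),.070+.110*np.sin(th)); manip.servo_line(p,q,vel=.06)
    print(th,np.array(manip.current_force())-f0,manip.current_finger_gap())
  manip.sleep(.2)
print(manip.current_clock())
out=[]
for n in("scene","top"):
    im=viewer.get_image(n); c=viewer.get_calibration(n)
    u,v=np.round(proj(c,np.r_[N,.1])).astype(int); out.append(cv2.resize(im[v-40:v+40,u-50:u+50,::-1],None,fx=4,fy=4,interpolation=cv2.INTER_CUBIC))
cv2.imwrite("pics/c4.png",np.hstack(out))
E
```

```text
-0.008 [-0.59  0.95 -0.52] [-0. -0. -0.]
0.004 [-0.56  1.15 -0.94] [ 0. -0. -0.]
0.014 [-0.2   0.95  0.17] [ 0. -0.  0.]
0.024 [ 0.38  1.53 -0.97] [ 0. -0.  0.]
0.02 [-1.07  0.71 -1.74] 0.021241289739023502
0.12 [-0.15  0.88 -0.53] 0.021660974621758946
0.25 [-0.41  1.66 -1.14] 0.02138383123717323
0.4 [ 0.4  -0.09 -0.5 ] 0.02162314626833042
15.6667
```

View pics/c4.png

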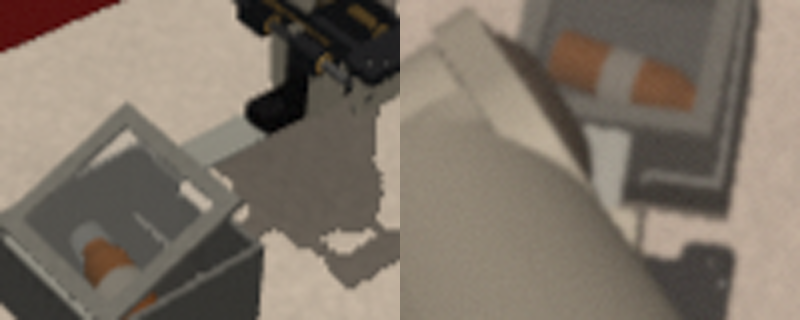

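The lid is up on the blade: its front corner is at (125,108) in the scene half, with the blade entering at (215,140). I'll carry on to about 60°, withdraw and check.

```bash
python3 - <<'E'
from h import *
for th in (.55,.7,.85,1.0,1.1):
    p,q=tcp_for_tip(.134-.110*np.cos(th),.070+.110*np.sin(th)); manip.servo_line(p,q,vel=.06)
manip.sleep(.3)
p,q=tcp_for_tip(.0,.070+.110*np.sin(1.1)-.003); manip.servo_line(p,q,vel=.08)
p,q=tcp_for_tip(-.06,.16); manip.servo_line(p,q,vel=.15); manip.sleep(.3)
print(manip.current_clock(),manip.current_tool_pos(),manip.current_finger_gap())
im=viewer.get_image("scene"); c=viewer.get_calibration("scene")
u,v=np.round(proj(c,np.r_[N,.1])).astype(int)
H=np.array([.134])
for th in (.75,.9,1.0,1.1,1.2):
    print(th,[proj(c,np.r_[N+(.134-.128*np.cos(th))*U+s*.064*np.array([-U[1],U[0]]),.07+.128*np.sin(th)])*5-5*np.array([u-60,v-50]) for s in(1,-1)])
cv2.imwrite("pics/c5.png",cv2.resize(im[v-50:v+50,u-60:u+60,::-1],None,fx=5,fy=5,interpolation=cv2.INTER_CUBIC))
E
```

```text
20.15 [0.38319542 0.16685327 0.15553465] 0.021857998632667575
0.75 [array([325.55755867, 268.81346213]), array([178.85624984, 144.82943145])]
0.9 [array([306.48767487, 262.0511016 ]), array([159.23858187, 137.11291857])]
1.0 [array([291.96530867, 259.97154927]), array([144.47185129, 134.28451126])]
1.1 [array([276.13896115, 259.91385063]), array([128.50462574, 133.39205092])]
1.2 [array([259.15523986, 261.92149197]), array([111.4877492 , 134.48414733])]
```

View pics/c5.png

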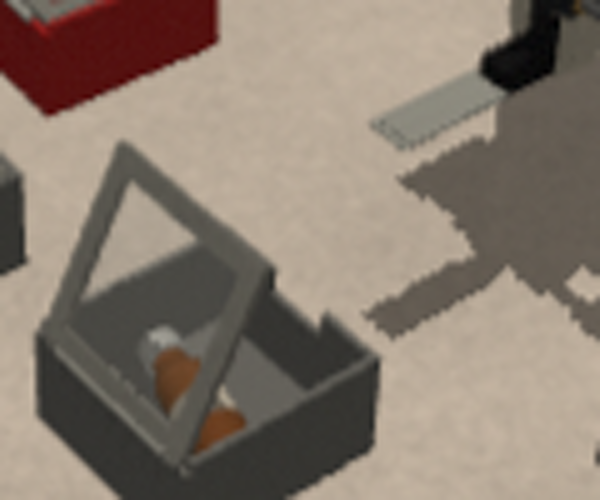

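The lid stands open by itself at about 1.1 rad: its corners are at (272,270) and (122,143) against a prediction of (276,260) and (128,133). The blade is clear, so I'll lay the tool down.

```bash
python3 - <<'E'
from h import *
q=down(.8)
manip.move_pose([.41,.09,.12],q); manip.servo_line([.41,.09,.02],vel=.12); manip.servo_line([.41,.09,.0035],vel=.03)
print(np.array(manip.current_force()).round(1))
effector.open_jaws(); manip.sleep(.3); manip.servo_line([.41,.09,.22],vel=.15); manip.sleep(.3)
print(manip.current_clock(),manip.current_finger_gap())
cv2.imwrite("pics/scene_end.png",viewer.get_image("scene")[80:340,150:500,::-1].repeat(2,0).repeat(2,1))
E
```

```text
[-0.1 -0.3 -1.3]
26.2417 0.09157834781461285
```

View pics/scene_end.png

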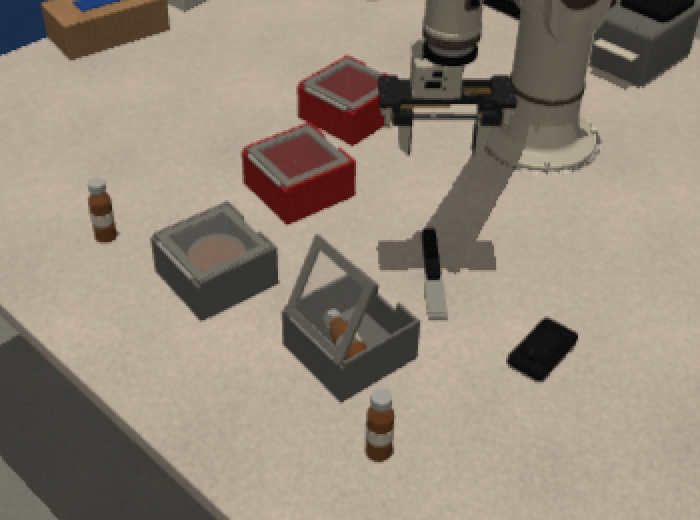

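The tool lies flat on the bench at (432,275), clear of the boxes. The lid with the bottle under it is open at (335,290), the other box is shut at (215,245), and the standing bottles and mouse look undisturbed.

```bash
python3 -c "
from bench import manip
print(manip.hand_in())"
```

```text
the job is handed in; nothing more can be done
None
```

I handed the job in after about 26 s on the robot's clock: the lid of box_left, the one with the bottle, stands open by itself at about 63° (1.1 rad), box_right is still shut, and the tool lies flat on the bench clear of both boxes; the hand-in call returned no verdict.

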